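# Clear and work the gate lever of an impeller balancing stand

### The arm

A 6-joint arm with a two-finger parallel gripper is mounted at the origin on the work surface. World frame = base frame: x ahead of the robot, y to its left, z up, the work surface at z = 0. Lengths are in mm, angles in rad, forces in N, time in s.
With the tool pointing down it reaches from about 350 to 800 mm from the base axis. Payload 7.3 kg.
Tool frame: the origin (TCP) lies between the finger pads; the fingertips stand 8 mm ahead of it and the grasp point (between the pads) lies 11 mm behind it; z points along the fingers, y is the direction in which the jaws open and shut (so a half turn about z gives the same grasp; the last joint's range is limited). The gripper opens to 85 mm and grips with 20 to 120 N. Pads are 22 mm wide; open, the fingers measure 114 mm over their backs; the gripper's body (76 mm by 85 mm) begins 54 mm behind the grasp point. The pads swing forward as they close: fully open they stand 13 mm farther back than shut.
Start: joints at [-1.406, 0.342, 1.524, -0, 1.275, -0.146], TCP at [160.578, -499.858, 239.322] pointing down, gripper open.
Joint ranges: [-2.53, 2.53], [-0.77, 2.02], [0.04, 2.7], [-1, 4.14], [0.28, 2.66], [-3.11, 3.11]. Speed limits (rad/s): [2.57, 2.57, 3.14, 3.14, 3.14, 3.14].

### API

Orientations are given as a rotation vector (axis times angle).
In Python, from station import get_state, capture, finish_job gives the robot as it stands.
- The arm moves only by the tool step_arm, never from a script. Its argument "deltas" is text: rows parted by semicolons, each of 7 numbers parted by spaces: the shift along the tool's x, y, z in m, then the turn, a rotation vector about the tool's x, y, z in degrees, then the opening, from 0 (shut) to 1 (fully open). In form: x y z ax ay az jaw; .... A call has 1 to 12 rows; each row shifts and turns the commanded pose from where the row before left it, along the tool's axes as they then stand; what a row does not reach is not made up. A row lasts 1/10 s, in which the tool goes at most 50 mm and 8.59 degrees, less where a joint would pass 70% of its speed; a pose out of reach is approached as far as the arm can. A call is refused whole if a number of a shift passes 0.05 or a number of a turn 8.59, either way. A call with a gripper value outside its range is refused whole. The fingers move at their own pace and stop on an object; "force" is the grip in N (left out, the last holds). Time passes only in rows, so rows that do not move let the fingers close. It gives the time, the measured TCP pose, the force and the opening at its end, in the units of the state.
- get_state(): the state, without advancing time (a new reading comes with each control period).
- capture(name): name is "side" or "top" or "wrist"; returns a dict with "frame" (384x512x3 uint8, blue, green, red), "camera_matrix" (3x3 intrinsics, pixels), "extrinsics" (4x4, takes a point from camera to world coordinates). Camera axes: x right, y up, looking along -z (the intrinsics and any distortion apply to the point x, -y, -z); pixel columns grow to the right and rows downward; lengths in mm; the calibration is good to about 2 mm. A picture is of the moment at which its call begins. There is no depth.
- finish_job(): hands the job in, once; it reports no verdict.
The state is a dict: "clock": time; "joint_pos": joint angles; "joint_vel": joint speeds; "tau": joint torques, N m; "position": TCP position; "tool_rot": TCP orientation; "ft_force": force on the tool from outside, world axes, zero at the start; "ft_torque": the same for the moment, N m; "gripper_width": finger opening in mm.
Only numpy, scipy, OpenCV 4.12 (cv2) and the standard library are available. Lean on these libraries where they do the work, as an engineer would, in place of code of your own. Each camera call takes 0.05 s, during which the arm holds its last target. There are 200 camera calls.

### The job

Somebody left the bronze gland follower lying on the gate plate of the balancing stand: lift it off and set it down gently, flat and fully inside the blue tray. Then take the yellow-knobbed lever through the zigzag gate in order, pushing it fully home into the closed notch at the end of each of the three rows and pausing there for half a second before going on, and leave it fully home in the third notch. Leave the other loose parts on the surface plate where they are.

Things in the scene. Friction and masses are not known exactly. Their poses are not given: they have to be found in the camera images.
- gate: Fixed green balancing stand. Origin: centre of the underside of its gate box, on the surface plate; x points from the gate's front to the impeller, y left, z up. Gate plate light grey, level, 230 (x) by 260 mm (y), top at z = 70. Guard rails of 12 mm yellow bar along x, from x -100 to 100, at y = +121 and -121, top at z = 131. Impeller behind starts at x = 177, its top at z = 196.
- notch1 (a point): Lever stem axis fully home in notch 1, at plate-top height: gate frame (-60, -60, 70) mm. The slot, 22 mm wide, is a zigzag of three rows along y joined by two crossings along x. Row 1 runs straight at x = -60 from y = +60 to this closed end. Notch 1 is the 25 mm pocket past crossing 1, so come back to the crossing to go on.
- cross1 (a point): Where crossing 1 meets row 1, slot centre line at plate-top height: gate frame (-60, -35, 70) mm. The crossing runs along the gate's x at y = -35, from row 1 (x = -60) to row 2 (x = 0).
- notch2 (a point): Lever stem axis fully home in notch 2, at plate-top height: gate frame (0, +60, 70) mm, the closed +y end of row 2. Row 2 runs at x = 0 from y = -35 (end of crossing 1) to here; the pocket lies 25 mm past crossing 2, so come back to go on.
- cross2 (a point): Where crossing 2 meets row 2, slot centre line at plate-top height: gate frame (0, +35, 70) mm. The crossing runs along the gate's x at y = +35, from row 2 (x = 0) to row 3 (x = +60).
- notch3 (a point): Lever stem axis fully home in notch 3, at plate-top height: gate frame (+60, -60, 70) mm, the closed -y end of row 3. Row 3 runs at x = +60 from y = +35 (end of crossing 2) to here.
- knob (a point): Centre of the lever's yellow barrel knob: upright cylinder 36 mm across, 50 mm high, centre always 130 mm above the surface plate, on an upright 14 mm steel stem with 4 mm play each side in the slot. The lever never tilts or turns; it slides level with about 2 N friction along each axis and stays where left. Starts in the +y half of row 1.
- lever_across (a joint): Travel of the lever along the gate's -y direction in m: 0 when the stem is at y = +60 mm, 0.12 when at y = -60 mm in the gate's frame. Notch 1: 0.12, notch 2: 0, notch 3: 0.12.
- lever_forward (a joint): Travel of the lever along the gate's +x direction in m: 0 in row 1, 0.06 in row 2, 0.12 in row 3.
- follower_mid (a point): Centre, half-way up, of the loose bronze gland follower, about 0.6 kg: two-eared flange 14 mm thick, 120 mm long (x axis), 68 mm wide; upright round sleeve on top, 50 mm across, 46 mm high; 60 mm in all, so this point is 30 mm above its underside; z up. Starts flat on the gate plate over rows 2 and 3, turned any way, clear of the lever. Looks the same turned half round.
- tray_floor (a point): Centre of the inner floor of the fixed blue tray with a black lining, the floor 6 mm above the surface plate, walls 6 mm thick and 16 mm high from the surface plate; inside 150 mm long (x axis) by 90 mm wide (y axis). It stands left or right of the gate.
- coupling: Loose red pump coupling half, flange 100 mm across and 18 mm thick with a hub 56 mm across, 58 mm high in all, standing on the surface plate on the other side of the gate from the tray. Origin at its underside. Leave alone.
- puller: Loose black steel bearing puller lying flat, 170 by 110 mm, 24 mm high. Origin at its underside. Leave alone.
- oil_can: Loose grey oil can with a thin brass spout, 72 mm across, 145 mm high. Origin at its underside. Leave alone.
- punch: Loose brass centre punch, 130 mm long, 14 mm square, lying on the surface plate between the robot and the gate. Origin at its underside. Leave alone.
There are look-alikes about, which are no part of the job. What is meant by the part that bears tray_floor is not green or orange, and is the larger of those in its own colour.

How it is judged:
By the outcome, as a careful person would: the job done as asked, in the order asked, and still so for the second after the job is handed in, with the robot touching nothing.
It also fails if it takes over 72 s, if anything falls off the work surface, if the arm or the gripper's body presses on something with over 40 N, if the wrist force passes 120 N, or if a joint passes its speed limit or range.

## Working session

There is one attempt and no reset: what is moved stays moved. The work goes in short steps, Python scripts to look and compute and a tool call to move; the robot and the scene stay as the last step left them, time stands still between calls to the robot, and variables do not carry over. Pictures are saved under pics/ and viewed, about 8 in all and at most 12, crops included, and the job is handed in when it is done.

Besides the shell and the picture viewer there is one more tool, called by a JSON object that holds its "api" and its "payload". step_arm: Moves the arm, as the interface text tells. Its arguments: {"type":"object","properties":{"deltas":{"type":"string"},"force":{"type":"number"}},"required":["deltas"]}

```bash
mkdir -p pics; ls
cat > h.py <<'E'
import numpy as np, cv2, json
from station import get_state, capture
from scipy.spatial.transform import Rotation as R
def cap(n,save=None):
    c=capture(n)
    c={k:np.array(v) for k,v in c.items() if k in('frame','camera_matrix','extrinsics')}
    if save: cv2.imwrite('pics/'+save,c['frame'])
    return c
def ray(c,u,v):
    K=c['camera_matrix'];E=c['extrinsics']
    d=np.array([(u-K[0,2])/K[0,0],-(v-K[1,2])/K[1,1],-1.])
    return E[:3,3],E[:3,:3]@d
def onz(c,u,v,z):
    o,d=ray(c,u,v);return o+d*(z-o[2])/d[2]
def proj(c,p):
    E=c['extrinsics'];q=E[:3,:3].T@(np.array(p,float)-E[:3,3]);K=c['camera_matrix']
    return K[0,2]+K[0,0]*q[0]/-q[2],K[1,2]+K[1,1]*-q[1]/-q[2]
E
python3 - <<'E'
from h import *
import pickle
s=get_state();print(s)
d={}
for n in('top','side','wrist'):
    d[n]=c=cap(n);print(n,c['camera_matrix'].tolist(),c['extrinsics'].round(3).tolist(), [k for k in capture.__dict__])
pickle.dump(d,open('c0.pkl','wb'))
cv2.imwrite('pics/top0.png',cv2.resize(d['top']['frame'],(800,600),interpolation=cv2.INTER_CUBIC))
cv2.imwrite('pics/side0.png',cv2.resize(d['side']['frame'],(800,600),interpolation=cv2.INTER_CUBIC))
E
```

```text
pics
{'clock': 0.0, 'joint_pos': array([-1.40598859e+00,  3.42755807e-01,  1.52504537e+00, -9.63609512e-06,
        1.27539679e+00, -1.46010314e-01]), 'joint_vel': array([-4.06988673e-05,  8.11348410e-04,  2.99084580e-04,  1.72852790e-03,
        2.71597903e-04, -1.31534621e-03]), 'tau': array([ 2.29614139e-03, -4.33680224e+01, -2.46012872e+01, -2.93405492e-05,
        7.77832756e-03,  1.87186834e-05]), 'position': array([ 160.51163064, -499.44024359,  238.59888493]), 'tool_rot': array([-3.10214463e+00, -4.86024834e-01,  3.81568102e-05]), 'ft_force': array([-0.09640704, -0.59205014,  0.66328379]), 'ft_torque': array([0.03166804, 0.00359601, 0.00852281]), 'gripper_width': 85.71772533220778}
top [[496.413324671406, 0.0, 250.24102601651285], [0.0, 496.413324671406, 189.37926602006345], [0.0, 0.0, 1.0]] [[0.006, 0.995, -0.097, 269.048], [-1.0, 0.005, -0.008, -178.669], [-0.007, 0.097, 0.995, 1949.417], [0.0, 0.0, 0.0, 1.0]] []
side [[349.36244702350666, 0.0, 255.671399900635], [0.0, 349.36244702350666, 195.6499787776912], [0.0, 0.0, 1.0]] [[-0.969, 0.171, -0.178, 250.79], [-0.247, -0.688, 0.683, 565.451], [-0.006, 0.706, 0.709, 854.04], [0.0, 0.0, 0.0, 1.0]] []
wrist [[319.4540170538019, 0.0, 252.81050907614338], [0.0, 319.4540170538019, 184.86581541969903], [0.0, 0.0, 1.0]] [[0.306, 0.902, 0.306, 238.598], [-0.952, 0.29, 0.098, -473.412], [-0.001, -0.321, 0.947, 373.602], [0.0, 0.0, 0.0, 1.0]] []
```

View pics/top0.png

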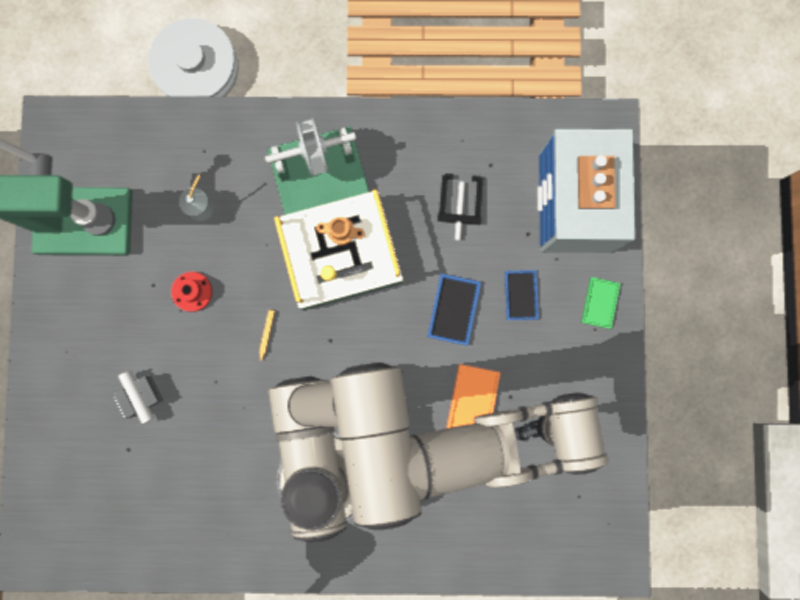

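View pics/side0.png

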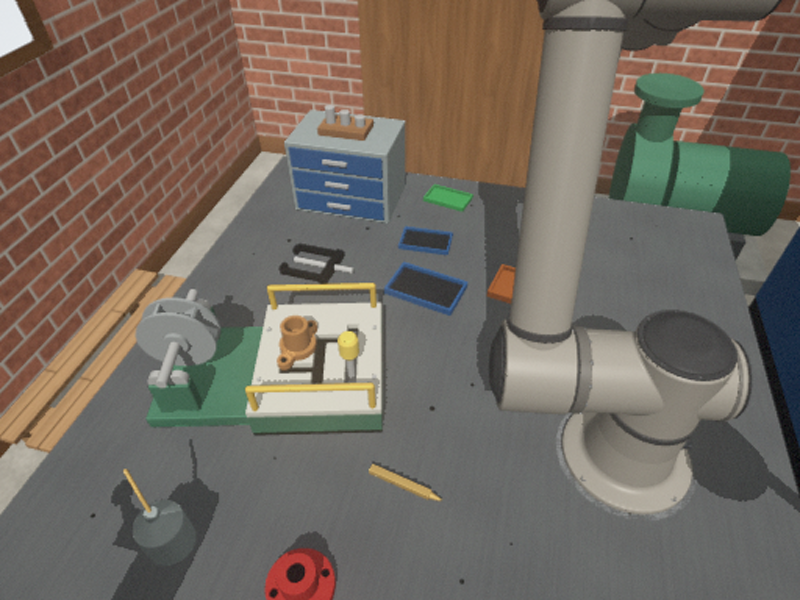

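The top view shows two blue trays, a large one at about (455,310) and a small one at (522,295), plus an orange tray at (473,397) and a green one at (602,302). The larger blue one is meant, since orange and green are excluded. The gate plate is at (338,248), the follower at (340,228) and the knob at (328,272).

Run:
```python
from h import *
import pickle
d=pickle.load(open('c0.pkl','rb'));c=d['top'];f=c['frame'];hsv=cv2.cvtColor(f,cv2.COLOR_BGR2HSV)
def comps(m,amin=40):
    n,l,st,ce=cv2.connectedComponentsWithStats(m.astype(np.uint8))
    return [(l==i) for i in range(1,n) if st[i,4]>amin]
H,S,V=[hsv[...,i].astype(int) for i in range(3)]
def rect(m,z,name):
    ys,xs=np.nonzero(m); P=np.array([onz(c,x,y,z)[:2] for x,y in zip(xs,ys)],np.float32)
    r=cv2.minAreaRect(P); print(name,len(xs),'px',(xs.mean()*800/512).round(),(ys.mean()*600/384).round(),'mean',P.mean(0).round(1),'rect',np.round(r[0],1),np.round(r[1],1),round(r[2],1))
    return P
for m in comps((H>100)&(H<125)&(S>120)&(V>60)): rect(m,16,'blue')
roi=np.zeros(H.shape,bool);roi[115:205,165:270]=1
for m in comps(roi&(S<60)&(V>175),150): rect(m,70,'plate')
for m in comps(roi&(H>22)&(H<34)&(S>130)&(V>120),8): rect(m,131,'yellow')
for m in comps(roi&(H>5)&(H<20)&(S>120)&(V>50),20): rect(m,84,'bronze')
cv2.imwrite('pics/crop.png',np.hstack([cv2.resize(f[110:205,160:325],None,fx=4.8,fy=4.8,interpolation=cv2.INTER_CUBIC)]))
```

```text
blue 146 px 546.0 159.0 mean [ 807.9 -556.5] rect [ 812.2 -555.7] [ 27.8 106.2] 89.2
blue 187 px 547.0 222.0 mean [ 646.1 -554.7] rect [ 648.9 -555.5] [ 31.5 108.5] 89.3
blue 114 px 521.0 294.0 mean [ 463.8 -489.1] rect [ 462.3 -488.6] [ 74.3 122.7] 89.5
blue 217 px 454.0 308.0 mean [ 426.7 -321.2] rect [ 425.7 -319.8] [100.3 160.5] 78.2
plate 2904 px 337.0 250.0 mean [565.6 -30.2] rect [569.6 -32.3] [235.2 264. ] 15.6
yellow 9 px 377.0 197.0 mean [ 683.  -128.6] rect [ 683.2 -128.6] [31.3  2.7] 14.2
yellow 15 px 329.0 276.0 mean [493.  -16.9] rect [493.4 -14. ] [14.8 31.5] 21.0
bronze 284 px 340.0 230.0 mean [610.8 -37.8] rect [608.2 -36.1] [ 65.8 105. ] 17.2
```

View pics/crop.png

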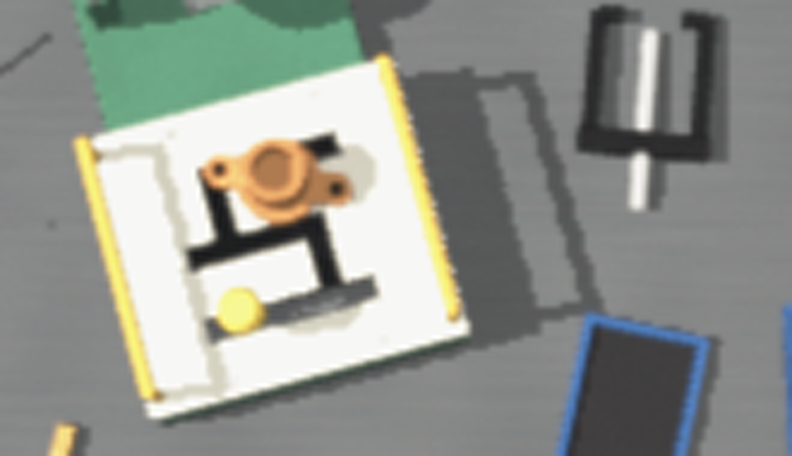

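The larger blue tray is centred at about (426,-320) with its long axis at -12°. The gate is at about (569,-32), yaw about 15.6°. I'm moving over the follower for a close wrist look.

{"api": "step_arm", "payload": {"deltas": "0.0355 -0.019 -0.0015 0 0 0 1;0.0355 -0.019 -0.0015 0 0 0 1;0.0355 -0.019 -0.0015 0 0 0 1;0.0355 -0.019 -0.0015 0 0 0 1;0.0355 -0.019 -0.0015 0 0 0 1;0.0355 -0.019 -0.0015 0 0 0 1;0.0355 -0.019 -0.0015 0 0 0 1;0.0355 -0.019 -0.0015 0 0 0 1;0.0355 -0.019 -0.0015 0 0 0 1;0.0355 -0.019 -0.0015 0 0 0 1;0.0355 -0.019 -0.0015 0 0 0 1;0.0355 -0.019 -0.0015 0 0 0 1"}}

```text
clock: 1.35
position: [497.3, -151.0, 257.2]
tool_rot: [-3.104, -0.486, 0.001]
ft_force: [0.9, -0.9, 1.0]
gripper_width: 85.2
```

{"api": "step_arm", "payload": {"deltas": "0.0355 -0.019 -0.0015 0 0 0 1;0.0355 -0.019 -0.0015 0 0 0 1;0.0355 -0.019 -0.0015 0 0 0 1;0.0355 -0.019 -0.0015 0 0 0 1;0 0 0 0 0 6.5 1;0 0 0 0 0 6.5 1;0 0 0 0 0 6.5 1;0 0 0 0 0 6.5 1;0 0 0 0 0 0 1;0 0 0 0 0 0 1"}}

```text
clock: 2.35
position: [608.3, -36.7, 263.0]
tool_rot: [3.134, -0.22, -0.001]
ft_force: [0.0, 0.7, -0.3]
gripper_width: 85.1
```

```bash
cat >> h.py <<'E'
def yawof(s): 
    X=R.from_rotvec(s['tool_rot']).as_matrix()[:,0];return np.degrees(np.arctan2(X[1],X[0]))
def go(x,y,z,yaw=None):
    s=get_state();M=R.from_rotvec(s['tool_rot']).as_matrix()
    d=M.T@(np.array([x,y,z])-s['position'])
    print('t',round(s['clock'],2),'pos',s['position'].round(1),'yaw',round(yawof(s),2),'F',s['ft_force'].round(1),'w',round(s['gripper_width'],1),'-> d(mm) tool',d.round(1),'turn az',None if yaw is None else round(-((yaw-yawof(s)+180)%360-180),1))
E
python3 - <<'E'
from h import *
import pickle
go(608,-36,260,-8)
c=cap('wrist');pickle.dump(c,open('w1.pkl','wb'))
cv2.imwrite('pics/w1.png',cv2.resize(c['frame'],(800,600)))
E
```

```text
t 2.35 pos [608.3 -36.7 263. ] yaw -8.02 F [ 0.   0.7 -0.3] w 85.1 -> d(mm) tool [-0.4 -0.7  3. ] turn az -0.0
```

View pics/w1.png

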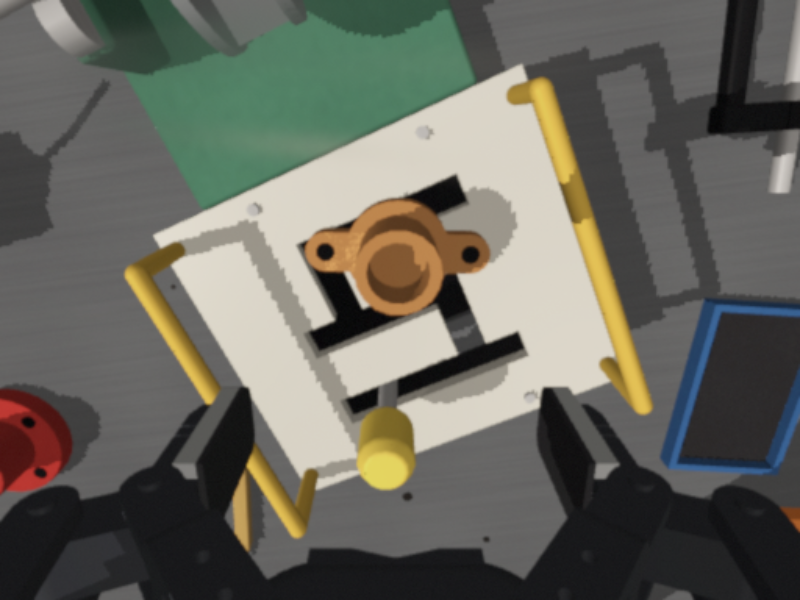

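The wrist view shows the follower's ear holes at (325,251) and (470,255), its sleeve top at about (401,272), the slot ends clearly, and the knob at (386,468) in row 1.

Run:
```python
from h import *
import pickle
c=pickle.load(open('w1.pkl','rb'));k=.64
P=lambda u,v,z:onz(c,u*k,v*k,z)[:2]
a,b=P(325,251,84),P(470,255,84);print('ears',a,b,'mid',(a+b)/2,'len',np.linalg.norm(a-b),'ang',np.degrees(np.arctan2(*(a-b)[::-1])))
# bronze mask extents
hsv=cv2.cvtColor(c['frame'],cv2.COLOR_BGR2HSV)
print('sleeve top',P(399,272,130),'knob top',P(386,469,155))
m=(hsv[...,0]>4)&(hsv[...,0]<17)&(hsv[...,1]>100)&(hsv[...,2]>60);m[:,:180]=0;m[:,330:]=0;m[:120]=0;m[220:]=0
ys,xs=np.nonzero(m);Q=np.array([P(x/k,y/k,84) for x,y in zip(xs,ys)],np.float32);print(cv2.minAreaRect(Q))
src=np.array([(155,236),(523,66),(350,406),(522,343),(461,189),(618,385)],float)
G=np.array([(115,130),(115,-130),(-60,71),(-60,-71),(60,-71),(-115,-130)],float)
W=np.array([P(u,v,70) for u,v in src])
gc,wc=G.mean(0),W.mean(0);U,S,Vt=np.linalg.svd((G-gc).T@(W-wc));Rm=(U@Vt).T
t=wc-Rm@gc;print('gate',t,np.degrees(np.arctan2(Rm[1,0],Rm[0,0])),'res',(W-(G@Rm.T+t)).round(1).tolist())
kn=P(386,469,155);print('knob gate',Rm.T@(kn-t)); print('foll gate',Rm.T@((a+b)/2-t))
print('tray-corner',P(708,302,16),P(666,462,16))
```

```text
ears [615.95551211   8.64155496] [600.16652127 -84.06310556] mid [608.06101669 -37.7107753 ] len 94.03959971419043 ang 80.33441641749936
sleeve top [609.02951431 -38.38062768] knob top [498.29013042 -15.16101257]
((608.4632568359375, -37.068607330322266), (83.18809509277344, 99.62173461914062), 29.05565071105957)
gate [563.74368573 -32.96449649] 15.008253482352842 res [[-2.4, -0.5], [0.4, 0.6], [4.3, -5.4], [1.5, 0.3], [1.0, 2.0], [-4.9, 2.9]]
knob gate [-58.61048066  34.14591482]
foll gate [ 41.57651406 -16.06071185]
tray-corner [ 514.2060191  -280.60401142] [ 360.49949264 -251.87559812]
```

{"api": "step_arm", "payload": {"deltas": "0 0.0012 0.035 0 0 1.7 1;0 0 0.035 0 0 0 1;0 0 0.035 0 0 0 1;0 0 0.03 0 0 0 1;0 0 0.02 0 0 0 1;0 0 0.01 0 0 0 1;0 0 0 0 0 0 1;0 0 0 0 0 0 0;0 0 0 0 0 0 0;0 0 0 0 0 0 0;0 0 0 0 0 0 0;0 0 0 0 0 0 0", "force": 50}}

```text
clock: 3.6
position: [609.1, -38.2, 99.9]
tool_rot: [3.129, -0.271, 0.005]
ft_force: [-1.9, -0.9, 6.7]
gripper_width: 48.8
```

{"api": "step_arm", "payload": {"deltas": "0 0 0 0 0 0 0;0 0 -0.01 0 0 0 0;0 0 -0.02 0 0 0 0;0 0 -0.03 0 0 0 0;0 0 -0.03 0 0 0 0;0 0 -0.03 0 0 0 0;0 0 -0.02 0 0 0 0;0 0 0 0 0 0 0"}}

```text
clock: 4.4
position: [609.2, -37.9, 241.4]
tool_rot: [3.129, -0.271, 0.008]
ft_force: [0.9, -1.1, -5.4]
gripper_width: 48.8
```

Run:
```python
from h import *
import pickle
go(426,-320,200,-9.7+87.9)
c=cap('wrist');pickle.dump(c,open('w2.pkl','wb'))
cv2.imwrite('pics/w2.png',cv2.resize(c['frame'],(600,450)))
```

```text
t 4.4 pos [609.2 -37.9 241.4] yaw -9.88 F [ 0.9 -1.1 -5.4] w 48.8 -> d(mm) tool [-132.3  309.3   40.7] turn az -88.1
```

View pics/w2.png

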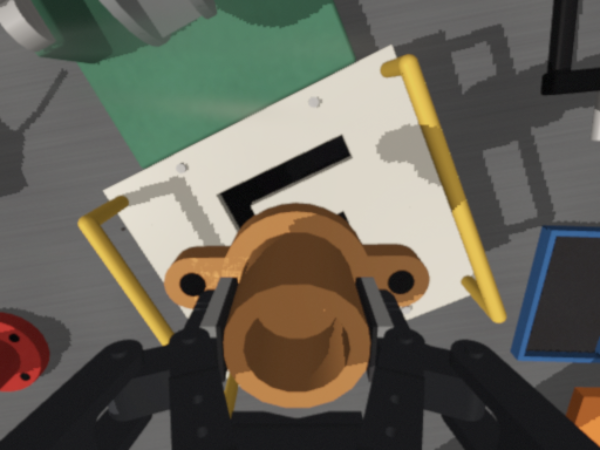

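{"api": "step_arm", "payload": {"deltas": "-0.0132 0.0309 0 0 0 0 0;-0.0132 0.0309 0 0 0 0 0;-0.0132 0.0309 0 0 0 0 0;-0.0132 0.0309 0 0 0 0 0;-0.0132 0.0309 0 0 0 0 0;-0.0132 0.0309 0 0 0 0 0;-0.0132 0.0309 0 0 0 0 0;-0.0132 0.0309 0 0 0 0 0;-0.0132 0.0309 0 0 0 0 0;-0.0132 0.0309 0 0 0 0 0;0 0 0 0 0 0 0"}}

```text
clock: 5.55
position: [422.3, -322.1, 236.1]
tool_rot: [-3.128, 0.277, 0.006]
ft_force: [-0.1, 0.4, -4.3]
gripper_width: 48.8
```

{"api": "step_arm", "payload": {"deltas": "0 0 0 0 0 -8 0;0 0 0 0 0 -8 0;0 0 0 0 0 -8 0;0 0 0 0 0 -8 0;0 0 0 0 0 -8 0;0 0 0 0 0 -8 0;0 0 0 0 0 -8 0;0 0 0 0 0 -8 0;0 0 0 0 0 -8 0;0 0 0 0 0 -8 0;0 0 0 0 0 -8 0;0 0 0 0 0 0 0"}}

```text
clock: 6.75
position: [424.8, -318.5, 236.6]
tool_rot: [-2.435, -1.979, 0.0]
ft_force: [-1.1, -0.6, -5.3]
gripper_width: 49.0
```

Run:
```python
from h import *
import pickle
go(426,-320,60,78)
c=cap('wrist');pickle.dump(c,open('w3.pkl','wb'))
f=c['frame'];hsv=cv2.cvtColor(f,cv2.COLOR_BGR2HSV)
m=((hsv[...,0]>98)&(hsv[...,0]<125)&(hsv[...,1]>110)&(hsv[...,2]>50)).astype(np.uint8)
n,l,st,ce=cv2.connectedComponentsWithStats(m);print(st[st[:,4]>100].tolist())
cv2.imwrite('pics/w3.png',cv2.resize(f,(800,600)))
```

```text
t 6.75 pos [ 424.8 -318.5  236.6] yaw 78.2 F [-1.1 -0.6 -5.3] w 49.0 -> d(mm) tool [ -1.6   2.  176.6] turn az 0.2
[[0, 0, 512, 384, 189187], [179, 110, 148, 88, 2448], [405, 270, 107, 45, 2557], [444, 308, 68, 49, 2111], [493, 360, 19, 21, 208]]
```

View pics/w3.png

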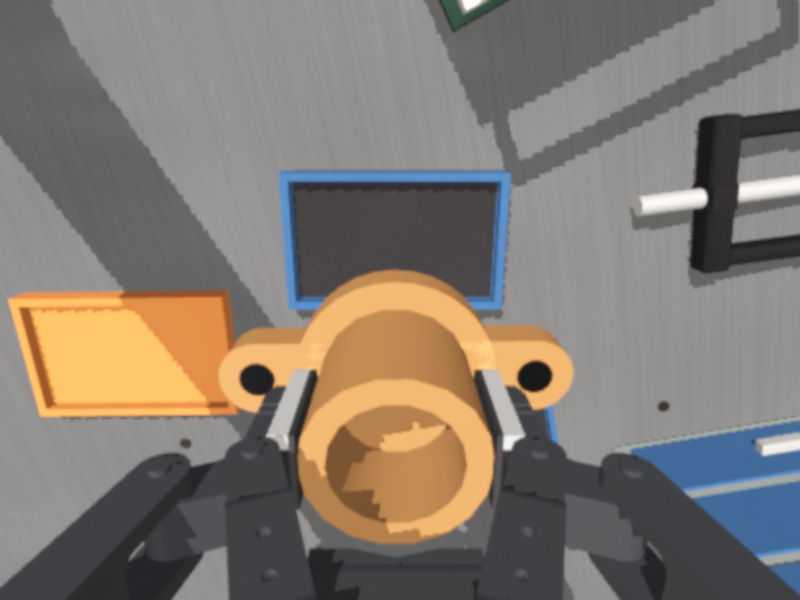

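The wrist view shows a blue tray with corners at (281,171), (511,171), (505,308) and (290,308), and an orange tray to its left. The small blue tray is partly hidden behind the gripper.

Run:
```python
from h import *
import pickle
c=pickle.load(open('w3.pkl','rb'));k=.64
W=np.array([onz(c,u*k,v*k,16)[:2] for u,v in[(281,171),(511,171),(507,309),(289,309)]])
print(W.round(1).tolist(),'mid',W.mean(0),cv2.minAreaRect(W.astype(np.float32)))
e=W[1]-W[0];print(np.degrees(np.arctan2(e[1],e[0])))
a,b=[onz(c,u*k,v*k,236.6-98+84)[:2] for u,v in[(257,379),(535,376)]];print('ears',(a+b)/2,a-b,np.degrees(np.arctan2(*(a-b)[::-1])))
```

```text
[[355.8, -253.2], [512.6, -285.9], [496.1, -387.5], [333.3, -353.6]] mid [ 424.44237329 -320.05791913] ((425.1800842285156, -320.1842346191406), (102.91295623779297, 166.21749877929688), 78.24634552001953)
-11.79176105621968
ears [ 424.39441202 -316.7883354 ] [-91.50285851  17.84883799] 168.96230404301332
```

{"api": "step_arm", "payload": {"deltas": "-0.0028 0.0013 0.03 0 0 0.8 0;0 0 0.035 0 0 0 0;0 0 0.035 0 0 0 0;0 0 0.035 0 0 0 0;0 0 0.03 0 0 0 0;0 0 0.02 0 0 0 0;0 0 0.007 0 0 0 0;0 0 0 0 0 0 0;0 0 0 0 0 0 0"}}

```text
clock: 7.7
position: [426.4, -323.1, 47.1]
tool_rot: [2.453, 1.96, 0.0]
ft_force: [-0.0, -0.6, -5.3]
gripper_width: 49.0
```

{"api": "step_arm", "payload": {"deltas": "0 0 0.004 0 0 0 0;0 0 0.002 0 0 0 0;0 0 0 0 0 0 0"}}

```text
clock: 8.0
position: [425.8, -322.7, 40.5]
tool_rot: [2.453, 1.962, -0.0]
ft_force: [-0.6, 0.4, -5.1]
gripper_width: 48.8
```

{"api": "step_arm", "payload": {"deltas": "0 0 0.002 0 0 0 0;0 0 0.001 0 0 0 0;0 0 0 0 0 0 0"}}

```text
clock: 8.3
position: [425.7, -322.6, 37.2]
tool_rot: [-2.453, -1.962, 0.0]
ft_force: [0.5, -0.2, -6.2]
gripper_width: 49.0
```

{"api": "step_arm", "payload": {"deltas": "0 0 0.001 0 0 0 0;0 0 0.001 0 0 0 0;0 0 0 0 0 0 0"}}

```text
clock: 8.6
position: [425.9, -322.9, 36.0]
tool_rot: [2.453, 1.962, -0.0]
ft_force: [-1.4, 0.1, 3.6]
gripper_width: 48.9
```

Contact (force went from -6 to +4 N). I'm releasing and rising.

{"api": "step_arm", "payload": {"deltas": "0 0 0 0 0 0 0.7;0 0 0 0 0 0 0.9;0 0 0 0 0 0 0.9;0 0 0 0 0 0 0.9;0 0 -0.01 0 0 0 0.9;0 0 -0.03 0 0 0 0.9;0 0 -0.04 0 0 0 0.9;0 0 -0.05 0 0 0 0.9;0 0 -0.05 0 0 0 0.9;0 0 -0.04 0 0 0 0.9;0 0 0 0 0 0 0.6", "force": 30}}

```text
clock: 9.7
position: [427.7, -324.3, 262.4]
tool_rot: [2.443, 1.954, 0.002]
ft_force: [-0.3, 0.6, -0.2]
gripper_width: 63.9
```

Run:
```python
from h import *
import pickle
c=cap('wrist');pickle.dump(c,open('w4.pkl','wb'))
cv2.imwrite('pics/w4.png',cv2.resize(c['frame'],(600,450)))
g=np.array([564,-33]);a=np.radians(15);Rm=np.array([[np.cos(a),-np.sin(a)],[np.sin(a),np.cos(a)]])
k=g+Rm@[-60,34];print('knob',k);go(*k,240,15)
```

```text
knob [497.24460289 -15.68766461]
t 9.75 pos [ 426.7 -323.4  259.1] yaw 77.31 F [ 0.   0.6 -0.7] w 56.9 -> d(mm) tool [315.8   1.1  17.8] turn az 62.3
```

View pics/w4.png

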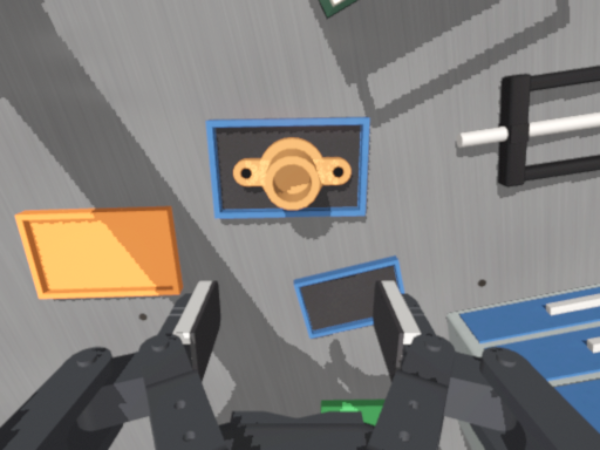

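The follower sits flat and fully inside the larger blue tray (ear holes at (245,173) and (338,172), walls clear on all sides). Next is the lever.

{"api": "step_arm", "payload": {"deltas": "0.0316 0 0 0 0 0 0.7;0.0316 0 0 0 0 0 0.7;0.0316 0 0 0 0 0 0.7;0.0316 0 0 0 0 0 0.7;0.0316 0 0 0 0 0 0.7;0.0316 0 0 0 0 0 0.7;0.0316 0 0 0 0 0 0.7;0.0316 0 0 0 0 0 0.7;0.0316 0 0 0 0 0 0.7;0.0316 0 0 0 0 0 0.7"}}

```text
clock: 10.75
position: [494.6, -12.9, 254.2]
tool_rot: [-2.452, -1.961, 0.003]
ft_force: [0.3, 0.4, 0.0]
gripper_width: 59.7
```

{"api": "step_arm", "payload": {"deltas": "0 0 0 0 0 7.8 0.7;0 0 0 0 0 7.8 0.7;0 0 0 0 0 7.8 0.7;0 0 0 0 0 7.8 0.7;0 0 0 0 0 7.8 0.7;0 0 0 0 0 7.8 0.7;0 0 0 0 0 7.8 0.7;0 0 0 0 0 7.7 0.7;0 0 0 0 0 0 0.7;0 0 0 0 0 0 0.7"}}

```text
clock: 11.75
position: [494.8, -14.3, 254.6]
tool_rot: [-3.114, -0.416, 0.002]
ft_force: [-0.8, -0.2, 0.1]
gripper_width: 59.8
```

Run:
```python
from h import *
import pickle
go(497,-15.7,140,15)
c=cap('wrist');pickle.dump(c,open('w5.pkl','wb'))
cv2.imwrite('pics/w5.png',cv2.resize(c['frame'],(800,600)))
```

```text
t 11.75 pos [494.8 -14.3 254.6] yaw 15.21 F [-0.8 -0.2  0.1] w 59.8 -> d(mm) tool [  2.    2.  114.6] turn az 0.2
```

View pics/w5.png

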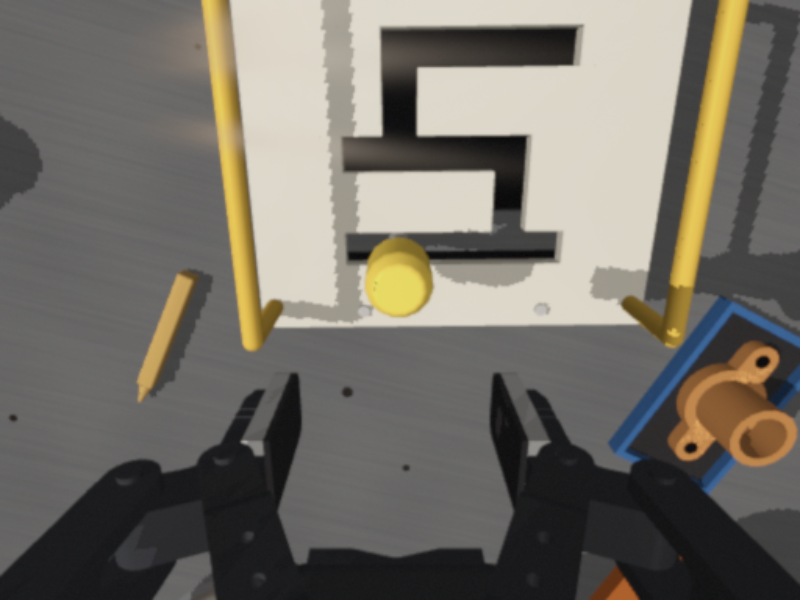

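The wrist view shows the whole slot, squared up to the tool, with the knob at (398,285) in row 1. I'm fitting the gate pose from the slot corners.

Run:
```python
from h import *
import pickle
c=pickle.load(open('w5.pkl','rb'));k=.64
P=lambda u,v,z:onz(c,u*k,v*k,z)[:2]
C=[(380,28,71,46),(582,26,71,-71),(577,66,49,-71),(343,138,11,71),(344,170,-11,71),(527,136,11,-46),(560,232,-49,-71),(347,234,-49,71),(417,67,49,24),(416,136,11,24),(494,171,-11,-24),(494,232,-49,-24)]
W=np.array([P(u,v,70) for u,v,_,_ in C]);G=np.array([(x,y) for _,_,x,y in C],float)
gc,wc=G.mean(0),W.mean(0);U,S,Vt=np.linalg.svd((G-gc).T@(W-wc));Rm=(U@Vt).T
t=wc-Rm@gc;print('gate',t,np.degrees(np.arctan2(Rm[1,0],Rm[0,0])),'res',(W-(G@Rm.T+t)).round(1).tolist())
kn=P(399,287,155);print('knob',kn,'gate',Rm.T@(kn-t))
for g in[(-60,34),(-60,-60),(0,60),(60,-60)]:print(g,Rm@g+t)
```

```text
gate [563.88273611 -33.43932327] 15.875667085835733 res [[-0.2, -0.7], [-0.9, 0.4], [-0.1, 1.3], [-0.1, -1.7], [2.5, -0.7], [-1.4, 2.4], [-1.3, 1.6], [-0.1, -1.6], [0.7, 0.4], [-0.1, 0.7], [0.6, -0.0], [0.3, -2.2]]
knob [498.45534182 -14.25715241] gate [-57.68453724  36.3482292 ]
(-60, 34) [496.8705563  -17.14921103]
(-60, -60) [ 522.58432704 -107.56382265]
(0, 60) [547.46969095  24.27213096]
(60, -60) [638.00723549 -74.73773234]
```

{"api": "step_arm", "payload": {"deltas": "0.0024 0.0014 0.03 0 0 -0.4 0.7;0 0 0.035 0 0 0 0.7;0 0 0.03 0 0 0 0.7;0 0 0.02 0 0 0 0.7;0 0 0.01 0 0 0 0.7;0 0 0.003 0 0 0 0.7;0 0 0 0 0 0 0;0 0 0 0 0 0 0;0 0 0 0 0 0 0;0 0 0 0 0 0 0;0 0 0 0 0 0 0", "force": 25}}

```text
clock: 12.9
position: [498.6, -15.2, 128.3]
tool_rot: [3.113, 0.421, 0.003]
ft_force: [0.3, 0.8, 5.4]
gripper_width: 35.1
```

```bash
cat >> h.py <<'E'
def gg(yaw=15.6,t=(564,-33.5)):
    a=np.radians(yaw);Rm=np.array([[np.cos(a),-np.sin(a)],[np.sin(a),np.cos(a)]])
    s=get_state();g=Rm.T@(s['position'][:2]-t);print('t',round(s['clock'],2),'gate',g.round(1),'z',s['position'][2].round(1),'yaw',yawof(s).round(2),'Fgate',(Rm.T@s['ft_force'][:2]).round(1),s['ft_force'][2].round(1),'w',s['gripper_width'].round(1))
E
python3 -c "
from h import *
gg()"
```

```text
Traceback (most recent call last):
  File "h.py", line 26, in gg
    s=get_state();g=Rm.T@(s['position'][:2]-t);print('t',round(s['clock'],2),'gate',g.round(1),'z',s['position'][2].round(1),'yaw',yawof(s).round(2),'Fgate',(Rm.T@s['ft_force'][:2]).round(1),s['ft_force'][2].round(1),'w',s['gripper_width'].round(1))
                                                                                                                                                                                                                             ^^^^^^^^^^^^^^^^^^^^^^^^
AttributeError: 'float' object has no attribute 'round'
```

Gripped (35 mm). Row 1: sliding toward -y.

{"api": "step_arm", "payload": {"deltas": "0 0.01 0 0 0 0 0;0 0.015 0 0 0 0 0;0 0.015 0 0 0 0 0;0 0.015 0 0 0 0 0;0 0.015 0 0 0 0 0;0 0.01 0 0 0 0 0;0 0.005 0 0 0 0 0;0 0 0 0 0 0 0"}}

```text
clock: 13.7
position: [521.6, -98.6, 127.9]
tool_rot: [3.112, 0.419, 0.004]
ft_force: [2.7, 0.9, 5.7]
gripper_width: 35.4
```

```bash
sed -i "s/s\['gripper_width'\].round(1)/round(s['gripper_width'],1)/" h.py
python3 -c "
from h import *
gg()"
```

```text
t 13.7 gate [-58.3 -51.3] z 127.9 yaw 15.34 Fgate [2.9 0.1] 5.7 w 35.4
```

{"api": "step_arm", "payload": {"deltas": "0 0.004 0 0 0 0 0;0 0.003 0 0 0 0 0;0 0.003 0 0 0 0 0;0 0.002 0 0 0 0 0;0 0 0 0 0 0 0"}}

```text
clock: 14.2
position: [524.2, -108.8, 127.5]
tool_rot: [-3.113, -0.42, -0.002]
ft_force: [2.5, 2.6, 5.7]
gripper_width: 35.7
```

```bash
python3 -c "
from h import *
gg()"
```

```text
t 14.2 gate [-58.6 -61.9] z 127.5 yaw 15.36 Fgate [3.1 1.9] 5.7 w 35.7
```

{"api": "step_arm", "payload": {"deltas": "0 0.002 0 0 0 0 0;0 0.002 0 0 0 0 0;0 0 0 0 0 0 0"}}

```text
clock: 14.5
position: [524.1, -110.2, 126.6]
tool_rot: [-3.108, -0.419, 0.002]
ft_force: [1.6, 12.5, 3.9]
gripper_width: 35.1
```

```bash
python3 -c "
from h import *
gg()"
```

```text
t 14.5 gate [-59.1 -63.2] z 126.6 yaw 15.36 Fgate [ 4.9 11.6] 3.9 w 35.1
```

At the stop (12 N, measured y≈-63). Dwelling 0.7 s, then coming back to crossing 1.

{"api": "step_arm", "payload": {"deltas": "0 0 0 0 0 0 0;0 0 0 0 0 0 0;0 0 0 0 0 0 0;0 0 0 0 0 0 0;0 0 0 0 0 0 0;0 0 0 0 0 0 0;0 0 0 0 0 0 0"}}

```text
clock: 15.2
position: [524.1, -110.1, 126.6]
tool_rot: [-3.109, -0.42, 0.002]
ft_force: [1.0, 11.4, 3.3]
gripper_width: 35.1
```

{"api": "step_arm", "payload": {"deltas": "0 -0.009 0 0 0 0 0;0 -0.01 0 0 0 0 0;0 -0.009 0 0 0 0 0;0 0 0 0 0 0 0;0 0 0 0 0 0 0"}}

```text
clock: 15.7
position: [517.9, -85.7, 127.8]
tool_rot: [3.112, 0.421, 0.002]
ft_force: [1.8, 1.6, 5.1]
gripper_width: 35.4
```

```bash
python3 -c "
from h import *
gg()"
```

```text
t 15.7 gate [-58.4 -37.9] z 127.8 yaw 15.42 Fgate [2.2 1.1] 5.1 w 35.4
```

{"api": "step_arm", "payload": {"deltas": "0 -0.001 0 0 0 0 0;0.008 0 0 0 0 0 0;0.012 0 0 0 0 0 0;0.01 0 0 0 0 0 0;0 0 0 0 0 0 0"}}

```text
clock: 16.2
position: [547.1, -77.3, 127.8]
tool_rot: [3.112, 0.422, 0.002]
ft_force: [1.6, 0.2, 8.3]
gripper_width: 35.4
```

```bash
python3 -c "
from h import *
gg()"
```

```text
t 16.2 gate [-28.  -37.6] z 127.8 yaw 15.44 Fgate [ 1.6 -0.3] 8.3 w 35.4
```

{"api": "step_arm", "payload": {"deltas": "0.01 0 0 0 0 0 0;0.01 0 0 0 0 0 0;0.008 0 0 0 0 0 0;0 0 0 0 0 0 0;0 -0.008 0 0 0 0 0;0 -0.012 0 0 0 0 0;0 0 0 0 0 0 0"}}

```text
clock: 16.9
position: [568.1, -49.9, 128.0]
tool_rot: [3.112, 0.422, 0.002]
ft_force: [0.7, 1.5, 6.9]
gripper_width: 35.3
```

Run:
```python
from h import *
gg()
c=cap('wrist');cv2.imwrite('pics/w6.png',cv2.resize(c['frame'],(600,450)))
```

```text
t 16.9 gate [ -0.5 -16.9] z 128.0 yaw 15.46 Fgate [1.1 1.3] 6.9 w 35.3
```

View pics/w6.png

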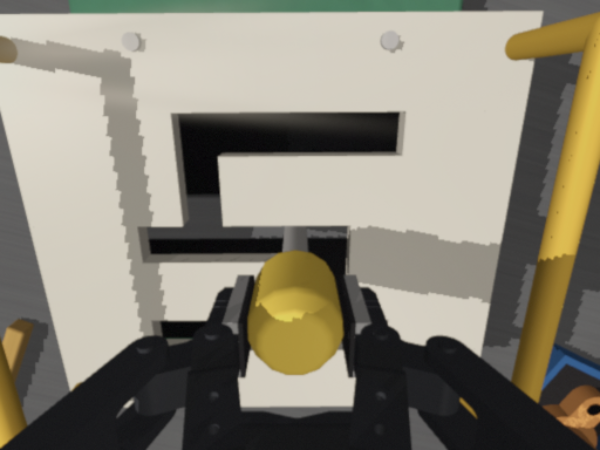

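The knob is held and is sliding in row 2. On to notch 2.

{"api": "step_arm", "payload": {"deltas": "0 -0.01 0 0 0 0 0;0 -0.015 0 0 0 0 0;0 -0.015 0 0 0 0 0;0 -0.015 0 0 0 0 0;0 -0.01 0 0 0 0 0;0 -0.005 0 0 0 0 0;0 0 0 0 0 0 0"}}

```text
clock: 17.65
position: [549.6, 17.2, 128.3]
tool_rot: [3.111, 0.423, 0.003]
ft_force: [-1.2, 1.2, 10.5]
gripper_width: 35.7
```

```bash
python3 -c "
from h import *
gg()"
```

```text
t 17.65 gate [-0.3 52.7] z 128.3 yaw 15.48 Fgate [-0.8  1.5] 10.5 w 35.7
```

{"api": "step_arm", "payload": {"deltas": "0 -0.004 0 0 0 0 0;0 -0.003 0 0 0 0 0;0 -0.003 0 0 0 0 0;0 -0.002 0 0 0 0 0;0 0 0 0 0 0 0"}}

```text
clock: 18.15
position: [547.6, 25.3, 128.4]
tool_rot: [3.105, 0.422, 0.005]
ft_force: [0.5, -12.0, 7.7]
gripper_width: 35.5
```

```bash
python3 -c "
from h import *
gg()"
```

```text
t 18.15 gate [-0. 61.] z 128.4 yaw 15.48 Fgate [ -2.7 -11.7] 7.7 w 35.5
```

At the stop in notch 2 (-12 N). Dwell, then come back to crossing 2.

{"api": "step_arm", "payload": {"deltas": "0 -0.001 0 0 0 0 0;0 0 0 0 0 0 0;0 0 0 0 0 0 0;0 0 0 0 0 0 0;0 0 0 0 0 0 0;0 0 0 0 0 0 0;0 0 0 0 0 0 0;0 0 0 0 0 0 0"}}

```text
clock: 18.95
position: [547.6, 25.6, 128.4]
tool_rot: [3.105, 0.421, 0.005]
ft_force: [1.8, -13.3, 7.2]
gripper_width: 34.9
```

{"api": "step_arm", "payload": {"deltas": "0 0.01 0 0 0 0 0;0 0.01 0 0 0 0 0;0 0.009 0 0 0 0 0;0 0 0 0 0 0 0;0 0 0 0 0 0 0"}}

```text
clock: 19.45
position: [554.4, 0.5, 128.4]
tool_rot: [3.11, 0.421, 0.004]
ft_force: [0.0, -2.8, 9.4]
gripper_width: 35.2
```

```bash
python3 -c "
from h import *
gg()"
```

```text
t 19.45 gate [-0.1 35.4] z 128.4 yaw 15.41 Fgate [-0.7 -2.7] 9.4 w 35.2
```

{"api": "step_arm", "payload": {"deltas": "0 0.001 0 0 0 0 0;0.008 0 0 0 0 0 0;0.012 0 0 0 0 0 0;0.01 0 0 0 0 0 0;0 0 0 0 0 0 0"}}

```text
clock: 19.95
position: [584.2, 8.6, 128.3]
tool_rot: [3.111, 0.422, 0.004]
ft_force: [1.2, 2.3, 9.7]
gripper_width: 35.3
```

```bash
python3 -c "
from h import *
gg()"
```

```text
t 19.95 gate [30.8 35.1] z 128.3 yaw 15.44 Fgate [1.8 1.9] 9.7 w 35.3
```

{"api": "step_arm", "payload": {"deltas": "0.01 0 0 0 0 0 0;0.01 0 0 0 0 0 0;0.009 0 0 0 0 0 0;0 0 0 0 0 0 0;0 0.008 0 0 0 0 0;0 0.012 0 0 0 0 0;0 0 0 0 0 0 0"}}

```text
clock: 20.65
position: [617.2, -4.1, 128.4]
tool_rot: [3.111, 0.42, 0.005]
ft_force: [2.3, -0.9, 7.9]
gripper_width: 35.2
```

```bash
python3 -c "
from h import *
gg()"
```

```text
t 20.65 gate [59.2 14. ] z 128.4 yaw 15.37 Fgate [ 1.9 -1.5] 7.9 w 35.2
```

Row 3, moving toward notch 3.

{"api": "step_arm", "payload": {"deltas": "0 0.01 0 0 0 0 0;0 0.015 0 0 0 0 0;0 0.015 0 0 0 0 0;0 0.015 0 0 0 0 0;0 0.01 0 0 0 0 0;0 0.003 0 0 0 0 0;0 0 0 0 0 0 0"}}

```text
clock: 21.35
position: [634.6, -69.3, 127.9]
tool_rot: [3.112, 0.42, 0.003]
ft_force: [1.1, 0.9, 6.6]
gripper_width: 35.1
```

{"api": "step_arm", "payload": {"deltas": "0 0.003 0 0 0 0 0;0 0.003 0 0 0 0 0;0 0.002 0 0 0 0 0;0 0 0 0 0 0 0"}}

```text
clock: 21.75
position: [636.5, -76.2, 127.8]
tool_rot: [3.113, 0.42, 0.002]
ft_force: [1.1, 1.7, 5.1]
gripper_width: 35.5
```

```bash
python3 -c "
from h import *
gg()"
```

```text
t 21.75 gate [ 58.4 -60.7] z 127.8 yaw 15.39 Fgate [1.5 1.3] 5.1 w 35.5
```

{"api": "step_arm", "payload": {"deltas": "0 0.003 0 0 0 0 0;0 0.002 0 0 0 0 0;0 0 0 0 0 0 0"}}

```text
clock: 22.05
position: [636.7, -78.2, 126.8]
tool_rot: [-3.109, -0.421, 0.002]
ft_force: [-0.5, 11.1, 5.6]
gripper_width: 35.5
```

```bash
python3 -c "
from h import *
gg()"
```

```text
t 22.05 gate [ 58.  -62.6] z 126.8 yaw 15.41 Fgate [ 2.6 10.9] 5.6 w 35.5
```

At the stop in notch 3 (11 N). Dwell, release partway (the rail is near), rise and check.

{"api": "step_arm", "payload": {"deltas": "0 0 0 0 0 0 0;0 0 0 0 0 0 0;0 0 0 0 0 0 0;0 0 0 0 0 0 0;0 0 0 0 0 0 0;0 0 0 0 0 0 0;0 0 0 0 0 0 0.6;0 0 0 0 0 0 0.6;0 0 0 0 0 0 0.6"}}

```text
clock: 22.95
position: [637.0, -81.2, 126.7]
tool_rot: [3.113, 0.421, -0.002]
ft_force: [0.5, -0.0, -0.3]
gripper_width: 51.0
```

{"api": "step_arm", "payload": {"deltas": "0 0 -0.01 0 0 0 0.6;0 0 -0.03 0 0 0 0.6;0 0 -0.04 0 0 0 0.6;0 0 -0.04 0 0 0 0.6;0 0 -0.03 0 0 0 0.6;-0.03 0 0 0 0 0 0.6;-0.04 0 0 0 0 0 0.6;-0.03 0 0 0 0 0 0.6;0 0 0 0 0 0 0.6;0 0 0 0 0 0 0.6"}}

```text
clock: 23.95
position: [541.0, -107.5, 278.5]
tool_rot: [3.112, 0.419, 0.003]
ft_force: [0.3, 0.2, 0.3]
gripper_width: 51.4
```

Run:
```python
from h import *
gg()
c=cap('wrist');cv2.imwrite('pics/w7.png',cv2.resize(c['frame'],(800,600)))
f=c['frame'];hsv=cv2.cvtColor(f,cv2.COLOR_BGR2HSV)
t=cap('top')['frame'];cv2.imwrite('pics/top7.png',cv2.resize(t,(800,600),interpolation=cv2.INTER_CUBIC))
a=np.radians(15.6);Rm=np.array([[np.cos(a),-np.sin(a)],[np.sin(a),np.cos(a)]])
p=Rm@[60,-60]+[564,-33.5];print('expected knob top px(800)',np.array(proj(c,[*p,155]))/.64,'stem at plate',np.array(proj(c,[*p,70]))/.64)
```

```text
t 23.95 gate [-42.  -65.1] z 278.5 yaw 15.35 Fgate [0.3 0.1] 0.3 w 51.4
expected knob top px(800) [385.14259002  76.41465377] stem at plate [387.37317345  87.52144185]
```

View pics/w7.png

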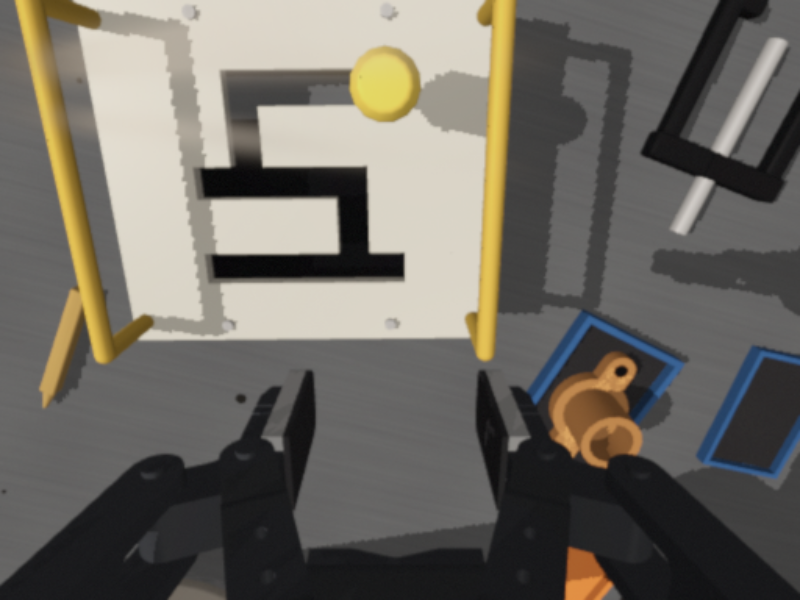

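View pics/top7.png

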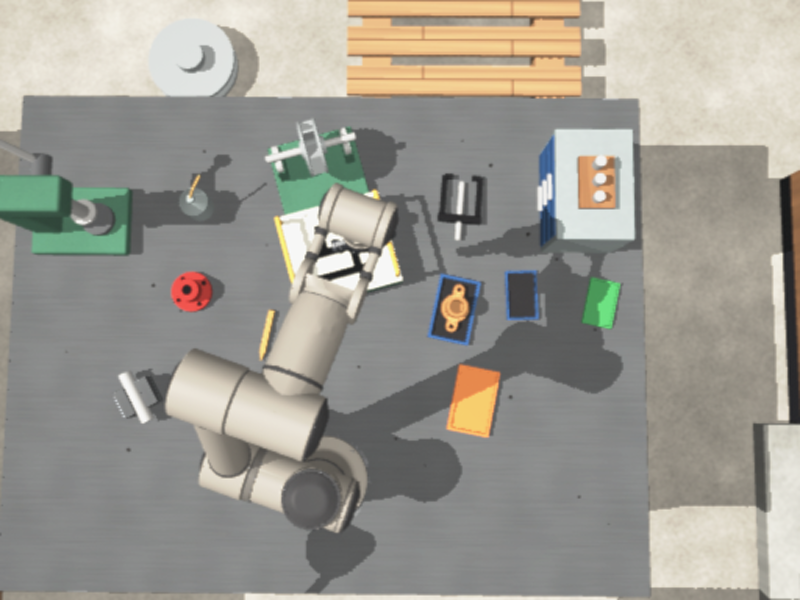

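The wrist view shows the knob at (385,82) in notch 3 (predicted (385,76)) and nothing touching. The top view shows the follower in the large tray at (455,308) and the other parts where they were. I'm handing in.

```bash
python3 -c "
from station import finish_job
print(finish_job())"
```

```text
the job is handed in; nothing more can be done
None
```

The job is done and handed in at about 24 s on the robot's clock, well under the 72 s limit. No verdict was reported.

- **Follower:** I lifted it off the gate plate and lowered it slowly, in 1 mm steps at the end, into the larger blue tray. It touched down at a few newtons. Afterwards the wrist and top pictures showed it flat and fully inside.
- **Lever:** I took it through notches 1, 2 and 3 in order. At each closed end I pushed until the force rose to about 11–13 N against the stop, and held it there for at least 0.6 s. I then released it in notch 3 and backed clear.
- **Last checks:** After release, the knob showed at about (385,82) in the wrist picture, against a predicted (385,76) for notch 3. The wrist force was about zero, and the other loose parts looked unmoved in the top view.
- **Disagreement:** At the stops the gripper measured y of about -63, +61 and -62.6 mm, where the nominal is ±60. I put this down to calibration error and give in the grip, because the force showed firm contact each time.

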